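Close a bench pressure filter: seat the loose cover, screw the clamp ring over it

TASK

Close the small pressure filter on the bench. Set its loose steel cover, hose nipple up, gently into the open mouth so that it lies flat on the gasket, then put the knurled clamp ring over it, start the thread without forcing it and screw it down clockwise: turn until you feel the thread grip, then about 25 degrees more, so that it holds the cover firmly down on the gasket without crushing it. Let go of it, and leave the buffer bottle, the beaker and the timer where they are.

Things in the scene. Friction and masses are not known exactly. Their poses are not given: they have to be found in the camera images.
- housing: Fixed steel filter housing, 80 mm high, on a square grey foot plate (110 x 110 mm, top at 14 mm). Origin: centre of its underside on the bench; z up, x towards its outlet (stopcock with blue lever, hose barb; up to 80 mm from the axis, 48 mm high). Round body 68 mm wide at most; the top 24 mm is a threaded neck
- mouth (a point): Centre of the mouth, on the housing's axis at the height of the rim, 80 mm above the bench. The mouth is a round recess 45 mm wide, edge chamfered 1 mm. A springy black gasket in it has its top 6 mm below the rim (5.5 to 6.5: it takes a set, so the angle at which the ring grips differs each time). It gives 1 mm per 16 N and is at its end after 3 mm
- thread (a point): Point on the housing's axis, 3 mm below the rim, where the male thread begins: neck 51 mm across, ribs 58 mm across, three starts, right-hand, falling 4 mm per rad clockwise (25 mm a turn). Where round the neck the ribs begin is not marked. Lightly greased: turned slowly it takes only 0.1 to 0.4 N m even when tight; that it grips is felt best as the ring pulling the gripper down
- cover: Loose steel cover, 0.15 kg: a disk 43 mm in diameter, 9 mm thick, lower edge chamfered 1 mm, 1 mm clearance all round in the mouth, with a hose nipple in its middle, tip 39 mm above the underside. Origin: centre of the underside; z up along the nipple. It lies flat on the bench, nipple up. Seated, its top stands 3 mm (2.5 to 3.5) above the rim
- nipple (a point): Point on the axis of the cover's nipple, 26 mm above the cover's underside: a place to grip. The nipple is 12 mm in diameter from 13 to 39 mm above the underside, with a wider foot (16 mm) below
- ring: Loose aluminium clamp ring, knurled, 67 mm outside diameter, 18.8 mm high, 0.15 kg, with a 32 mm hole in its top for the nipple. Origin: centre of its open underside; z up. It lies on the bench right way up, open side down. Set on the neck at any angle it first rests with its lugs on the thread ribs, its underside 4 to 10.5 mm below the rim
- lugs (a point): Point on the ring's axis, 2.3 mm above its underside, level with the three lugs in its 60 mm bore; their angles cannot be seen from above. Turned anticlockwise (from above) on the neck under a light push the ring climbs 4 mm per rad until the lugs pass the ends of the ribs (within 2.1 rad): it drops on to the cover, underside 11 to 13 mm below the rim
- lip (a point): Point on the ring's axis at the underside of its top lip, 14.8 mm above the ring's underside; the lip bears on the cover's edge. After the drop the ring runs free clockwise for 0.4 to 1.2 rad, then grips and goes down 4 mm per rad, pressing on the cover with about 6 N more per 0.1 rad; over 42 N crushes the gasket. It stays tight when let go. Turning clockwise all the way also enters the thread
- buffer_bottle: Bystander: plastic bottle with yellow cap, 52 mm wide, 98 mm high; origin at the centre of its underside
- beaker: Bystander: empty glass beaker, 56 mm wide, 68 mm high; origin at the centre of its underside
- timer: Bystander: white lab timer lying flat, 61 x 63 x 18 mm; origin at the centre of its underside
Things that resemble listed ones, but are neither listed nor needed, are in the scene too. What is shaped like the cover but green or pink is not meant.

How it is judged (in metres and radians):
On the way, in this order (a step that is already met when the one before it is completed fails the run):
1. the cover is let go of and lies flat in the mouth on the gasket (z of cover in the frame of housing between 0.0695 and 0.0755 m and horizontal distance between cover and mouth below 0.002 m and angle between cover's own z axis and vertical below 0.05 rad and contact force between each of the fingers, ring and cover below 0.2 N), for 0.2 s.
2. the ring is down round the neck, level, with its lip on the cover (z of cover in the frame of housing between 0.0695 and 0.0755 m and horizontal distance between cover and mouth below 0.002 m and angle between each of cover, ring's own z axis and vertical below 0.05 rad and z of ring in the frame of housing between 0.064 and 0.0695 m and horizontal distance between ring and mouth below 0.0025 m and contact force between ring and cover above 0.3 N), for 0.2 s.
At the end, for the whole second after the job is handed in: Cover flat in the mouth (underside 4.5 to 10.5 mm below the rim, within 2 mm of the axis, tilt under 0.05 rad); ring screwed down over it (underside 10.5 to 16 mm below the rim, within 2.5 mm of the axis, tilt under 0.05 rad), at rest, pressing on the cover with more than 12 N by itself (z of cover in the frame of housing between 0.0695 and 0.0755 m and horizontal distance between cover and mouth below 0.002 m and angle between each of cover, ring's own z axis and vertical below 0.05 rad and z of ring in the frame of housing between 0.064 and 0.0695 m and horizontal distance between ring and mouth below 0.0025 m and contact force between ring and cover above 12 N and linear speed of ring below 0.01 m/s and angular speed of ring below 0.15 rad/s); the robot touches nothing.
It fails at once if the ring is overtightened: it presses on the cover with more than 42 N and crushes the gasket (contact force between ring and cover above 42 N).
It fails at once if the thread is forced: the ring is pushed against the housing with more than 60 N while its lip does not bear on the cover (contact force between ring and housing above 60 N and contact force between ring and cover below 5 N).
It fails at once if the cover is rammed against the housing with more than 40 N (contact force between cover and housing above 40 N).
It fails at once if the buffer bottle, the beaker or the timer is shifted by more than 20 mm (distance of any of buffer_bottle, beaker, timer from where it was at the start of the episode above 0.02 m).
It also fails if it takes over 72 s, if anything falls off the work surface, if the arm or the gripper's body presses on something with over 40 N, if the wrist force passes 120 N, or if a joint passes its speed limit or range.

ROBOT

A 6-joint arm with a two-finger parallel gripper is mounted at the origin on a cart in front of the work surface, level with it; the furniture and walls round the work are solid. World frame = base frame: x ahead of the robot, y to its left, z up, the work surface at z = 0. Lengths are in mm, angles in rad, forces in N, time in s.
With the tool pointing down it reaches from about 350 to 875 mm from the base axis. Payload 4.2 kg.
Tool frame: the origin (TCP) lies midway between the tips of the shut fingers; the grasp point (between the pads) lies 19 mm behind it; z points along the fingers, y is the line along which they close (so a half turn about z gives the same grasp; the last joint's range is limited). The gripper opens to 85 mm and grips with 20 to 120 N. Pads are 22 mm wide; open, the fingers measure 114 mm over their backs; the gripper's body (76 mm by 85 mm) begins 54 mm behind the grasp point. The pads swing forward as they close: fully open they stand 13 mm farther back than shut.
Start: joints at [1.605, 0.385, 0.008, 0, -1.194, -0.259], TCP at [139.288, 609.26, 231.312] pointing down, gripper open.
Joint ranges: [-3.14, 3.14], [-1.21, 2.06], [-1.07, 1.41], [-3.16, 2.05], [-2.99, -0.16], [-3.1, 3.1]. Speed limits (rad/s): [2.79, 2.79, 3.14, 3.14, 3.14, 3.14].

INTERFACE

Orientations are given as a unit quaternion [x, y, z, w].
In Python, from bench import read_state, get_image, job_done gives the robot as it stands.
- The arm moves only by the shell command python3 -m jog 'ROWS'. ROWS is JSON, a list of rows, each a list of 3 entries, a list of its own where there are three numbers: the shift along the world's x, y, z scaled (see below), then the turn, a rotation vector about the world's x, y, z scaled (see below), then the gripper's target within -1 to 1 (shut at 1, half-way at 0, fully open at -1). In form: [[[x, y, z], [wx, wy, wz], claw], ...]. A call has 1 to 20 rows; each row is the pose to reach, as a shift and turn from the pose commanded when the call began; what a row does not reach only later rows make up. The controller multiplies each number of a shift by 10 cm and each number of a turn by 120 degrees. A row lasts 1/10 s, in which the tool goes at most 50 mm and 8.59 degrees, less where a joint would pass 70% of its speed; a pose out of reach is approached as far as the arm can. A call with a number of a shift or a turn outside -1 to 1 is refused whole. A call with a gripper value outside its range is refused whole. The fingers move at their own pace and stop on an object; the grip force is fixed at half the most. Time passes only in rows, so rows that repeat a pose let the fingers close. It gives the time, the measured TCP pose, the force, the opening and the grip force at its end, in the units of the state.
- read_state(): the state, without advancing time (a new reading comes with each control period).
- get_image(name): name is "side" or "top" or "wrist"; returns a dict with "frame" (480x640x3 uint8, red, green, blue), "range_z" (480x640 float32, mm along the optical axis (not along the pixel's ray), 0 where there is no reading), "fx", "fy", "cx", "cy" (pixels), "distortion" ([k1, k2, p1, p2, k3] as OpenCV has them; the pictures are not rectified), "R" (3x3) and "t" (3): a world point X has camera coordinates R X + t. Camera axes: x right, y down, z forward; pixel columns grow to the right and rows downward; lengths in mm; the calibration is good to about 2 mm. A picture is of the moment at which its call begins.
- job_done(): hands the job in; it is judged then, once.
The state is a dict: "clock": time; "joints": joint angles; "joint_vel": joint speeds; "joint_efforts": joint torques, N m; "position": TCP position; "ee_rot": TCP orientation; "contact_force": force on the tool from outside, world axes, zero at the start; "wrist_torque": the same for the moment, N m; "gripper_width": finger opening in mm; "grasp_force": force on a finger pad.
Only numpy, scipy, OpenCV 4.12 (cv2) and the standard library are available. Lean on these libraries where they do the work, as an engineer would, in place of code of your own. Each camera call takes 0.05 s, during which the arm holds its last target. There are 200 camera calls.

## Working session

There is one attempt and no reset: what is moved stays moved. The work goes in short steps, Python scripts to look and compute and a shell command to move; the robot and the scene stay as the last step left them, time stands still between calls to the robot, and variables do not carry over. Pictures are saved under pics/ and viewed, at most 10 in all, crops included, and the job is handed in when it is done.

```bash
mkdir -p pics; ls; cat > h.py <<'E'
import numpy as np, cv2
from bench import read_state, get_image, job_done
def K(d): return np.array([[d['fx'],0,d['cx']],[0,d['fy'],d['cy']],[0,0,1.]])
def ray(d,u,v):
    p=cv2.undistortPoints(np.array([[[u,v]]],float),K(d),np.array(d['distortion'],float))[0,0]
    R=np.array(d['R']);t=np.array(d['t'])
    return -R.T@t, R.T@np.array([p[0],p[1],1.])
def onz(d,u,v,z):
    o,r=ray(d,u,v); return o+r*(z-o[2])/r[2]
def pt(d,u,v):
    o,r=ray(d,u,v); return o+r*float(d['range_z'][int(round(v)),int(round(u))])
def cloud(d):
    h,w=d['range_z'].shape
    uv=np.stack(np.meshgrid(np.arange(w),np.arange(h)),-1).reshape(-1,1,2).astype(float)
    p=cv2.undistortPoints(uv,K(d),np.array(d['distortion'],float)).reshape(-1,2)
    z=d['range_z'].reshape(-1,1)
    P=np.hstack([p*z,z]); P=(P-np.array(d['t']))@np.array(d['R'])
    P[z[:,0]==0]=np.nan
    return P.reshape(h,w,3)
def save(d,n,box=None,s=1):
    f=d['frame'][:,:,::-1]
    if box: f=f[box[1]:box[3],box[0]:box[2]]
    cv2.imwrite('pics/'+n+'.png',cv2.resize(f,None,fx=s,fy=s,interpolation=cv2.INTER_CUBIC))
E
python3 - <<'E'
from h import *
import pickle
for n in ['top','side']:
    d=get_image(n); save(d,n); pickle.dump(d,open(n+'.pkl','wb'))
    print(n,(-np.array(d['R']).T@np.array(d['t'])).round(), np.array(d['R'])[2].round(2), d['fx'])
print(read_state())
E
```

```text
pics
top [ 477.  -59. 1115.] [ 0.09  0.01 -1.  ] 547.0959353707422
side [295. 874. 608.] [ 0.23 -0.85 -0.48] 525.316803943811
{'clock': 0.1, 'joints': array([ 1.60461249e+00,  3.85501716e-01,  6.73531722e-03, -4.38448041e-04,
       -1.19403975e+00, -2.58580424e-01]), 'joint_vel': array([-0.00055265, -0.00251456,  0.00535257, -0.0008736 ,  0.0004786 ,
       -0.00204344]), 'joint_efforts': array([-1.99205468e-03, -3.93317699e+01,  1.88928795e+01,  4.19789225e+00,
       -2.57249252e-03,  4.36870423e-06]), 'position': array([139.17655472, 608.74877758, 230.30653569]), 'ee_rot': array([ 9.93682179e-01, -1.12226007e-01, -5.51998223e-05,  1.02387530e-03]), 'contact_force': array([-0.07484801,  0.70521009, -0.73553594]), 'wrist_torque': array([ 0.04266133, -0.02855642, -0.02036727]), 'grasp_force': 0.0, 'gripper_width': 85.05312259868236}
```

View pics/top.png

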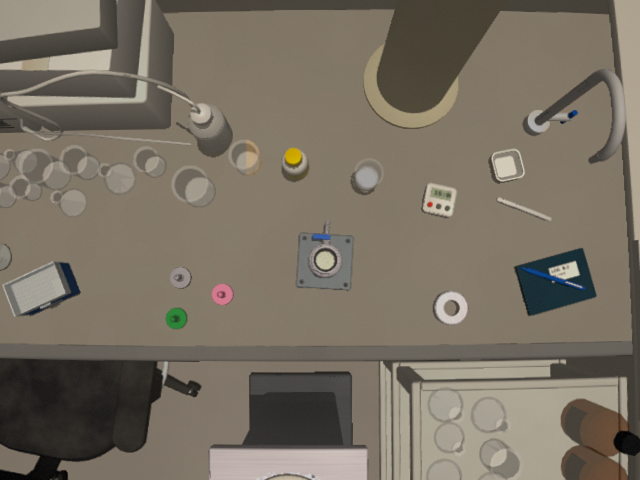

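View pics/side.png

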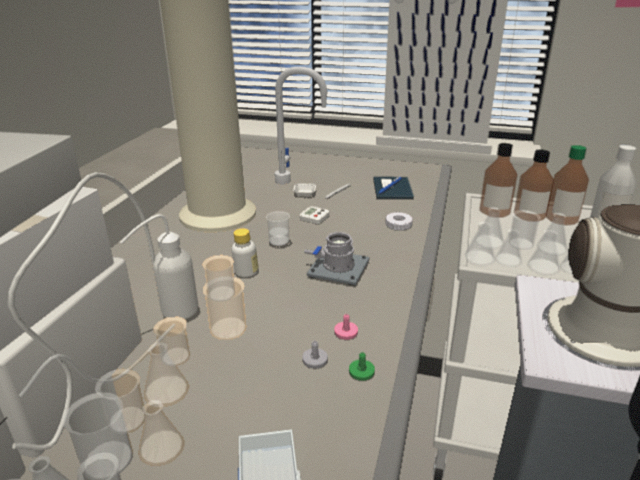

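Top view: the cover candidates are grey (180,278), pink (222,294) and green (176,318); grey steel is the one wanted. The only ring candidate is at (451,307). The housing mouth is at (325,260) with its outlet pointing up the image (+x). The bottle is at (293,160), the beaker at (366,178) and the timer at (440,200). Side view: cover (315,355), ring (399,221), housing (339,240).

```bash
python3 - <<'E'
from h import *
import pickle
D={n:pickle.load(open(n+'.pkl','rb')) for n in['top','side']}
for n,px in [('top',dict(cover=(180,278),ring=(451,307),house=(325,260),beaker=(366,178),bottle=(293,160),timer=(440,200))),('side',dict(cover=(315,355),ring=(399,221),house=(339,240)))]:
    d=D[n];C=cloud(d)
    for k,(u,v) in px.items():
        r=24
        P=C[v-r:v+r,u-r:u+r].reshape(-1,3); P=P[~np.isnan(P[:,0])]
        for lo,hi in [(4,14),(14,24),(25,45),(70,90)]:
            Q=P[(P[:,2]>lo)&(P[:,2]<hi)]
            if len(Q)>5: print(n,k,(lo,hi),len(Q),Q.min(0).round(),Q.max(0).round(),((Q.min(0)+Q.max(0))/2).round(1),np.median(Q,0).round(1))
f=[D['top']['frame'][:,:,::-1][225:345,150:270],D['top']['frame'][:,:,::-1][200:320,265:385],D['top']['frame'][:,:,::-1][250:370,390:510]]
g=[D['side']['frame'][:,:,::-1][300:420,260:380],D['side']['frame'][:,:,::-1][180:300,280:400],D['side']['frame'][:,:,::-1][160:280,340:460]]
im=cv2.resize(np.vstack([np.hstack(f),np.hstack(g)]),None,fx=2.2,fy=2.2,interpolation=cv2.INTER_CUBIC)
cv2.imwrite('pics/crop1.png',im)
E
```

```text
top cover (4, 14) 624 [445. 172.   4.] [541. 271.  14.] [492.8 221.6   9. ] [493.5 218.1   6.5]
top cover (14, 24) 40 [473. 202.  14.] [512. 239.  24.] [492.5 220.1  19. ] [493.4 215.5  14.8]
top cover (25, 45) 39 [487. 213.  26.] [499. 227.  43.] [493.1 220.1  34.8] [493.1 218.8  38.5]
top ring (4, 14) 226 [ 383. -378.    4.] [ 478. -280.   14.] [ 430.6 -329.2    9. ] [ 433.5 -328.8    5. ]
top ring (14, 24) 646 [ 398. -359.   14.] [ 462. -294.   24.] [ 430.  -326.3   19. ] [ 429.7 -325.4   20.3]
top ring (25, 45) 7 [ 399. -326.   25.] [ 415. -300.   27.] [ 406.8 -313.3   26.2] [ 408.9 -316.1   25.5]
top house (4, 14) 255 [ 480. -122.    9.] [575. -27.  14.] [527.4 -74.5  11.3] [534.6 -79.1  13.3]
top house (14, 24) 1083 [ 480. -122.   14.] [575. -27.  24.] [527.4 -74.6  19. ] [520.3 -77.1  16.4]
top house (25, 45) 44 [492. -93.  25.] [572. -41.  45.] [532.1 -67.2  34.9] [561.5 -75.3  40.5]
top house (70, 90) 423 [ 497. -101.   70.] [554. -46.  85.] [525.4 -73.6  77.7] [525.  -74.8  77. ]
top beaker (4, 14) 214 [ 647. -210.    4.] [ 746. -112.   12.] [ 696.1 -160.8    8. ] [ 680.5 -
[... 1166 characters left out ...]
489. 213.  25.] [500. 225.  40.] [494.3 219.1  32.9] [494.  220.4  35.7]
side ring (4, 14) 195 [ 373. -492.    4.] [ 516. -213.   14.] [ 444.5 -352.3    9. ] [ 439.7 -355.     7.4]
side ring (14, 24) 250 [ 398. -360.   14.] [ 463. -290.   23.] [ 430.6 -325.    18.7] [ 430.4 -319.5   18.9]
side house (4, 14) 91 [ 480. -321.    4.] [638. -70.  14.] [ 558.9 -195.9    9. ] [ 618.1 -275.6   11.5]
side house (14, 24) 132 [ 478. -297.   14.] [640. -60.  24.] [ 558.9 -178.8   18.9] [ 503.9 -102.3   15.3]
side house (25, 45) 223 [497. -89.  25.] [578. -45.  45.] [537.5 -67.   35. ] [533.9 -57.5  36.9]
side house (70, 90) 290 [ 496. -104.   70.] [555. -46.  82.] [525.6 -75.   76. ] [525.7 -75.5  76. ]
```

View pics/crop1.png

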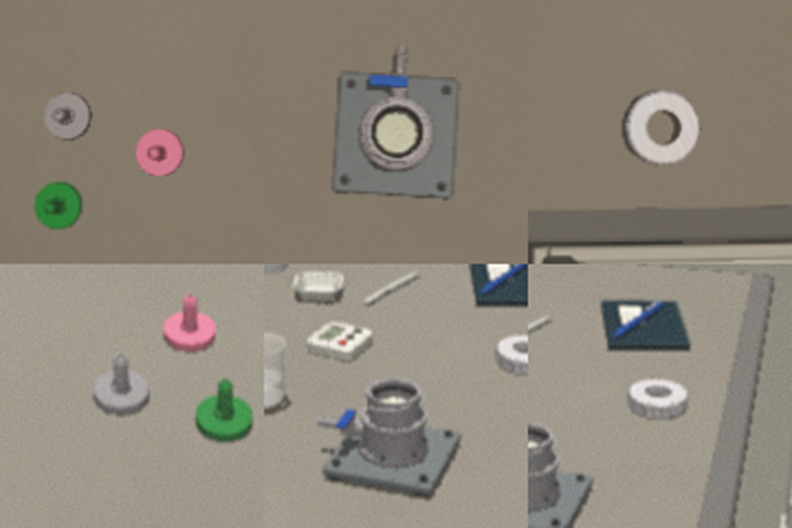

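The chosen grey cover is steel-coloured with its nipple up, at about (493.5, 220). Both views agree, with its top at about 9 and the tip at about 39. The housing axis is at about (526,-75), rim about 78–80. The white knurled ring is at (430,-326), top about 19. Moving over the cover now.

```bash
python3 -m jog '[[[0.3,-0.32,0],[0,0,0],-1],[[0.6,-0.65,0],[0,0,0],-1],[[0.885,-0.97,0],[0,0,0],-1],[[0.885,-0.97,0],[0,0,0],-1]]'
python3 -m jog '[[[0.3,-0.32,0],[0,0,0],-1],[[0.6,-0.65,0],[0,0,0],-1],[[0.885,-0.97,0],[0,0,0],-1],[[0.885,-0.97,0],[0,0,0],-1]]'
python3 -m jog '[[[0.3,-0.32,0],[0,0,0],-1],[[0.6,-0.65,0],[0,0,0],-1],[[0.885,-0.97,0],[0,0,0],-1],[[0.885,-0.97,0],[0,0,0],-1]]'
python3 -m jog '[[[0.3,-0.32,0],[0,0,0],-1],[[0.6,-0.65,-0.2],[0,0,0],-1],[[0.885,-0.97,-0.6],[0,0,0],-1],[[0.885,-0.97,-0.6],[0,0,0],-1],[[0.885,-0.97,-0.6],[0,0,0],-1]]'
python3 - <<'E'
from h import *
s=read_state();print(s)
d=get_image('wrist');save(d,'w1')
print((-np.array(d['R']).T@np.array(d['t'])).round(1),np.array(d['R']).round(3))
E
```

```text
clock: 0.5
position: [229.9, 508.5, 231.2]
ee_rot: [0.993, -0.114, -0.0, 0.001]
contact_force: [-0.1, 0.4, 0.6]
gripper_width: 85.3
grasp_force: 0.0
clock: 0.9
position: [318.0, 412.2, 231.1]
ee_rot: [0.993, -0.114, -0.0, 0.001]
contact_force: [-0.3, 0.5, -0.4]
gripper_width: 85.4
grasp_force: 0.0
clock: 1.3
position: [406.5, 315.8, 230.9]
ee_rot: [0.993, -0.115, -0.0, 0.001]
contact_force: [-0.2, 0.3, -0.2]
gripper_width: 85.6
grasp_force: 0.0
clock: 1.8
position: [493.1, 220.8, 169.6]
ee_rot: [0.994, -0.113, -0.001, 0.001]
contact_force: [-0.0, -0.0, 0.7]
gripper_width: 85.5
grasp_force: 0.0
{'clock': 1.8, 'joints': array([ 7.21197053e-01,  2.97797293e-01, -2.88230352e-01, -1.27385789e-04,
       -9.88349313e-01,  6.23424876e-01]), 'joint_vel': array([ 0.03640093, -0.03981764,  0.03883986,  0.01228455, -0.01086768,
       -0.0092723 ]), 'joint_efforts': array([-8.85320026e-01, -3.17808044e+01,  1.63558495e+01,  3.64448078e+00,
        2.95253692e-02,  5.31525048e-02]), 'position': array([493.08670518, 220.77963196, 169.64198404]), 'ee_rot': array([ 0.9936069 , -0.11288104, -0.00124193,  0.00129061]), 'contact_force': array([-0.02873844, -0.03951096,  0.73039694]), 'wrist_torque': array([ 0.01072354,  0.05482294, -0.05900137]), 'grasp_force': 0.0, 'gripper_width': 85.5153942477924}
[571.6 202.  311.4] [[-0.223 -0.975  0.003]
 [-0.924  0.212  0.318]
 [-0.311  0.068 -0.948]]
```

View pics/w1.png

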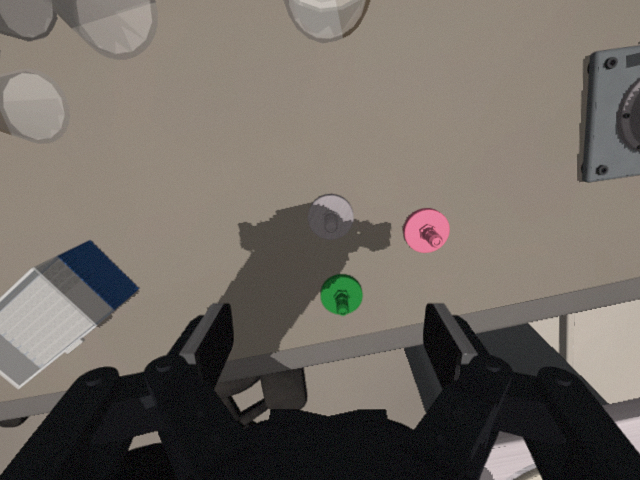

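The wrist view shows the grey cover in the gripper's shadow at (331,217), pink at (427,231), green at (342,296) and the housing at the right edge.

```bash
cat >> h.py <<'E'
def circ(C,c,r,lo,hi):
    m=(np.hypot(C[...,0]-c[0],C[...,1]-c[1])<r)&(C[...,2]>lo)&(C[...,2]<hi)
    Q=C[m]; h=cv2.convexHull(Q[:,:2].astype(np.float32))
    (x,y),rr=cv2.minEnclosingCircle(h)
    return len(Q),np.round([x,y,rr],1),Q.mean(0).round(1)
E
python3 - <<'E'
from h import *
import pickle
d=get_image('wrist');C=cloud(d)
for b in [(5,12),(18,45),(30,45)]: print('w',b,circ(C,(493.5,220),30,*b))
for n in ['top','side']:
    C2=cloud(pickle.load(open(n+'.pkl','rb')))
    for b in [(5,12),(30,45)]: print(n,b,circ(C2,(493.5,220),30,*b))
# colour edge of disk: contour on the picture
f=d['frame'].astype(int); sub=f[190:245,300:365]
m=((sub[...,2]-sub[...,0])>-8).astype(np.uint8)  # greyer than the brown bench
m=cv2.morphologyEx(m,cv2.MORPH_OPEN,np.ones((3,3),np.uint8))
cs,_=cv2.findContours(m,cv2.RETR_EXTERNAL,cv2.CHAIN_APPROX_NONE)
c=max(cs,key=cv2.contourArea);e=cv2.fitEllipse(c);print(e,cv2.contourArea(c))
print(onz(d,e[0][0]+300,e[0][1]+190,9))
E
```

```text
w (5, 12) (1362, array([492.4, 217.2,  21.7]), array([494. , 216.8,   8.5]))
w (18, 45) (205, array([492.7, 216.8,   6. ]), array([494.2, 216.6,  33.7]))
w (30, 45) (157, array([492.6, 216.7,   6. ]), array([493.3, 216.7,  36.7]))
top (5, 12) (243, array([493.6, 221.1,  29.1]), array([493.7, 218.8,   9.4]))
top (30, 45) (35, array([493.1, 220.1,   6.6]), array([493.1, 219.1,  38.3]))
side (5, 12) (310, array([493.8, 217.2,  23.3]), array([492.8, 222.2,   9. ]))
side (30, 45) (44, array([493.1, 219.6,   6.6]), array([494. , 220. ,  36.4]))
((29.039541244506836, 32.3275146484375), (29.645374298095703, 47.089473724365234), 114.4328842163086) 1020.0
[488.85796949 220.47480501   9.        ]
```

```bash
python3 -m jog '[[[0,-0.03,-0.3],[0,0,0],-1],[[0,-0.03,-0.6],[0,0,0],-1],[[0,-0.03,-0.9],[0,0,0],-1],[[0,-0.03,-0.9],[0,0,0],-1]]'
python3 -m jog '[[[0,0,-0.3],[0,0,0],-1],[[0,0,-0.5],[0,0,0],-1],[[0,0,-0.64],[0,0,0],-1],[[0,0,-0.64],[0,0,0],-1],[[0,0,-0.64],[0,0,0],0.3],[[0,0,-0.64],[0,0,0],0.5],[[0,0,-0.64],[0,0,0],0.7],[[0,0,-0.64],[0,0,0],0.9],[[0,0,-0.64],[0,0,0],1],[[0,0,-0.64],[0,0,0],1],[[0,0,-0.64],[0,0,0],1],[[0,0,-0.64],[0,0,0],1],[[0,0,-0.64],[0,0,0],1],[[0,0,-0.64],[0,0,0],1]]'
```

```text
clock: 2.3
position: [491.0, 218.5, 79.2]
ee_rot: [0.994, -0.111, -0.002, 0.002]
contact_force: [-0.7, -0.9, 0.3]
gripper_width: 85.1
grasp_force: 0.0
clock: 3.7
position: [493.5, 218.4, 17.8]
ee_rot: [0.994, -0.112, 0.0, -0.0]
contact_force: [-2.0, -1.0, 5.9]
gripper_width: 9.6
grasp_force: 58.7
```

```bash
python3 -m jog '[[[0,0,0.2],[0,0,0],1],[[0,0,0.5],[0,0,0],1],[[0,0,0.9],[0,0,0],1],[[0,0,0.9],[0,0,0],1]]'
python3 -m jog '[[[0.03,-0.25,0.2],[0,0,-0.06],1],[[0.06,-0.5,0.5],[0,0,-0.12],1],[[0.1,-0.75,0.5],[0,0,-0.18],1],[[0.1,-1,0.5],[0,0,-0.24],1]]'
python3 -m jog '[[[0.03,-0.25,0],[0,0,-0.06],1],[[0.06,-0.5,0],[0,0,-0.12],1],[[0.1,-0.75,0],[0,0,-0.18],1],[[0.1,-1,0],[0,0,-0.24],1]]'
python3 -m jog '[[[0.03,-0.25,0],[0,0,-0.06],1],[[0.06,-0.5,0],[0,0,-0.12],1],[[0.1,-0.75,0],[0,0,-0.18],1],[[0.12,-0.94,0],[0,0,-0.27],1],[[0.12,-0.94,0],[0,0,-0.27],1],[[0.12,-0.94,0],[0,0,-0.27],1]]'
python3 - <<'E'
from h import *
import pickle
s=read_state();print(s['joints'],s['position'])
d=get_image('wrist');save(d,'w2');pickle.dump(d,open('w2.pkl','wb'))
E
```

```text
clock: 4.1
position: [496.2, 220.2, 112.1]
ee_rot: [0.994, -0.112, 0.004, -0.003]
contact_force: [1.1, -0.7, -0.5]
gripper_width: 10.0
grasp_force: 58.6
clock: 4.5
position: [503.4, 117.5, 157.2]
ee_rot: [0.934, -0.358, 0.0, -0.0]
contact_force: [-0.6, -0.2, -1.8]
gripper_width: 9.5
grasp_force: 58.7
clock: 4.9
position: [512.9, 17.1, 156.1]
ee_rot: [0.815, -0.579, -0.001, 0.001]
contact_force: [0.5, 0.3, -1.6]
gripper_width: 9.7
grasp_force: 58.7
clock: 5.5
position: [524.5, -76.4, 155.9]
ee_rot: [-0.623, 0.782, 0.001, -0.001]
contact_force: [-0.2, -0.0, -1.4]
gripper_width: 9.8
grasp_force: 58.7
[ 1.61340431e-01  2.95432958e-01 -3.31049402e-01 -7.09874723e-04
 -9.46682024e-01 -3.87321939e-01] [524.47875936 -76.36727529 155.9345387 ]
```

View pics/w2.png

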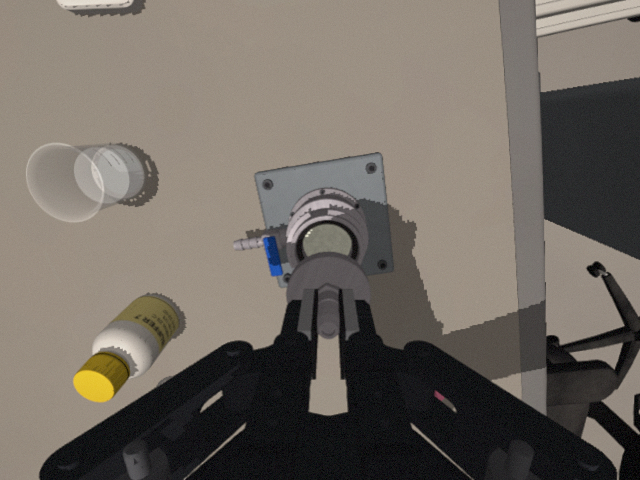

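The cover hangs level in the fingers with its disk at (328,278). Below it is the mouth at (328,243), partly covered. Now fitting the disk in the hand, and the rim as far as it can be seen.

```bash
cat >> h.py <<'E'
from scipy.optimize import least_squares
def fitc(P,r):
    f=lambda q:np.hypot(P[:,0]-q[0],P[:,1]-q[1])-(q[2] if r is None else r)
    x0=[*P.mean(0)[:2]]+([25] if r is None else [])
    s=least_squares(f,x0,loss='soft_l1',f_scale=0.5);return s.x.round(2),np.abs(s.fun).mean().round(2)
E
python3 - <<'E'
from h import *
import pickle
d=pickle.load(open('w2.pkl','rb'));C=cloud(d)
print('cam',(-np.array(d['R']).T@np.array(d['t'])).round())
c=(524.5,-76.4)
m=(np.hypot(C[...,0]-c[0],C[...,1]-c[1])<30)&(C[...,2]>130)&(C[...,2]<156)
vv,uu=np.nonzero(m);print(len(vv),uu.min(),uu.max(),vv.min(),vv.max())
print(np.histogram(C[m][:,2],bins=np.arange(130,157,2)))
sub=m&(C[...,2]>140)
def top(C,m):
  Q=C[m];z=np.median(Q[:,2]);Q=Q[np.abs(Q[:,2]-z)<3]
  A=np.c_[Q[:,:2]-Q[:,:2].mean(0),np.ones(len(Q))];k=np.linalg.lstsq(A,Q[:,2],rcond=None)[0]
  return z,k.round(3),Q
z,k,Q=top(C,sub);print('disk z',z,'slopes',k,Q.min(0).round(1),Q.max(0).round(1))
E
```

```text
cam [ 505. -157.  298.]
2940 286 370 252 303
(array([   0,    0,    0,    5,   67,  101,  108,  560, 1882,   67,   71,
         39,   40]), array([130, 132, 134, 136, 138, 140, 142, 144, 146, 148, 150, 152, 154,
       156]))
disk z 146.48305673049114 slopes [3.00000e-03 2.20000e-02 1.46437e+02] [501.8 -99.3 143.5] [544.7 -68.8 149.5]
```

```bash
python3 -m jog '[[[0,0.3,0],[0,0,0],1],[[0,0.6,0],[0,0,0],1],[[0,0.6,0],[0,0,0],1],[[0,0.6,0],[0,0,0],1],[[0,0.6,0],[0,0,0],1]]'
cat > m.py <<'E'
from h import *
import pickle
def disk(d,p):
    C=cloud(d);m=(np.hypot(C[...,0]-p[0],C[...,1]-p[1])<30)&(C[...,2]>p[2]-11.5)&(C[...,2]<p[2]-7.5)
    cs,_=cv2.findContours(m.astype(np.uint8),cv2.RETR_EXTERNAL,cv2.CHAIN_APPROX_NONE)
    c=max(cs,key=cv2.contourArea)[:,0];B=C[c[:,1],c[:,0]];z=np.median(C[m][:,2])
    B=np.array([onz(d,u,v,z) for u,v in c])
    x,e=None,None
    x0=p[:2]
    near=B[(B[:,1]<p[1]-3)]
    return fitc(near,21.5),fitc(near,None),z.round(1),len(near)
def rim(d,c,zr=80,lo=75,hi=85):
    C=cloud(d);m=(np.hypot(C[...,0]-c[0],C[...,1]-c[1])<27)&(C[...,2]>lo)&(C[...,2]<hi)
    z=np.median(C[m][:,2]); 
    cs,_=cv2.findContours(m.astype(np.uint8),cv2.RETR_CCOMP,cv2.CHAIN_APPROX_NONE)
    cs=sorted(cs,key=cv2.contourArea,reverse=True)[:2]
    out=[z.round(2),C[m].mean(0).round(1)]
    for k in cs:
        P=np.array([onz(d,u,v,zr) for u,v in k[:,0]]); out.append((len(P),fitc(P,None)))
    return out
E
python3 - <<'E'
from m import *
d=pickle.load(open('w2.pkl','rb'));print('w2 disk',disk(d,np.array([524.48,-76.37,155.9])))
print('rim w2',rim(d,(526,-75)))
s=read_state();d=get_image('wrist');p=s['position'];pickle.dump(d,open('w3.pkl','wb'))
print(p,'disk',disk(d,p),'rim',rim(d,(526,-75)))
save(d,'w3',(160,40,480,320),2.1)
print('top',rim(pickle.load(open('top.pkl','rb')),(526,-75)))
E
```

```text
clock: 6.05
position: [525.0, -15.8, 157.0]
ee_rot: [-0.624, 0.782, 0.0, -0.0]
contact_force: [0.2, -0.5, -1.1]
gripper_width: 9.5
grasp_force: 58.6
w2 disk ((array([522.87, -77.45]), np.float64(4.35)), (array([523.32, -87.61,  13.81]), np.float64(3.88)), np.float64(146.5), 187)
rim w2 [np.float64(79.16), array([527.3, -85.5,  78.8]), (256, (array([524.92, -76.3 ,  24.71]), np.float64(1.21))), (7, (array([ 532.5 , -101.32,    0.99]), np.float64(0.13)))]
[524.98377644 -15.78348432 157.0154929 ] disk ((array([523.45, -16.89]), np.float64(4.27)), (array([523.97, -26.93,  13.67]), np.float64(3.78)), np.float64(147.5), 185) rim [np.float64(79.12), array([527. , -74.4,  78.8]), (244, (array([524.61, -76.55,  25.1 ]), np.float64(0.56))), (201, (array([523.75, -77.46,  22.24]), np.float64(0.2)))]
top [np.float64(79.02), array([526.1, -75.7,  79.2]), (85, (array([525.42, -74.47,  25.43]), np.float64(0.8))), (75, (array([524.44, -73.57,  19.61]), np.float64(1.16)))]
```

View pics/w3.png

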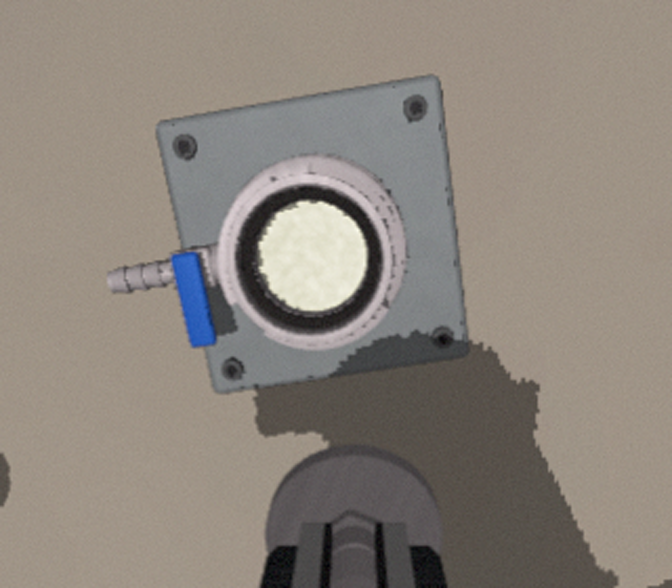

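The mouth is fully in view at crop (310,255), with the gasket dark around the pale bed. The cover's disk is at crop (353,520). Refitting both with outliers trimmed.

```bash
cat >> m.py <<'E'
def disk(d,p,r=21.5):
    C=cloud(d);m=(np.hypot(C[...,0]-p[0],C[...,1]-p[1])<30)&(C[...,2]>p[2]-11.5)&(C[...,2]<p[2]-7.5)
    z=float(np.median(C[m][:,2]))
    cs,_=cv2.findContours(m.astype(np.uint8),cv2.RETR_EXTERNAL,cv2.CHAIN_APPROX_NONE)
    B=np.array([onz(d,u,v,z) for u,v in max(cs,key=cv2.contourArea)[:,0]])
    q=np.array([p[0]-1,p[1]-1])
    for _ in range(8):
        g=B[(np.abs(np.hypot(*(B[:,:2]-q).T)-r)<2)&(B[:,1]<p[1])]; q,e=fitc(g,r)
    return q,e,len(g),round(z,1)
E
python3 - <<'E'
from m import *
print(disk(pickle.load(open('w2.pkl','rb')),np.array([524.48,-76.37,155.9])))
d=pickle.load(open('w3.pkl','rb'))
print(disk(d,np.array([524.98,-15.78,157.0])))
for lo in (75,78): print(rim(d,(524,-77.2),lo=lo))
E
```

```text
(array([523.05, -77.89]), np.float64(0.24), 127, 146.5)
(array([523.58, -17.31]), np.float64(0.24), 126, 147.5)
[np.float64(79.18), array([524.4, -77.3,  78.9]), (237, (array([524.  , -77.18,  25.4 ]), np.float64(0.33))), (201, (array([523.75, -77.46,  22.24]), np.float64(0.2)))]
[np.float64(79.35), array([524.2, -77.8,  79.4]), (227, (array([524.03, -77.14,  25.25]), np.float64(0.19))), (208, (array([523.91, -77.19,  22.62]), np.float64(0.23)))]
```

```bash
python3 -m jog '[[[0,-0.3,0],[0,0,0],1],[[0,-0.6,-0.1],[0,0,0],1],[[0,-0.6,-0.3],[0,0,0],1],[[0,-0.6,-0.5],[0,0,0],1],[[0,-0.6,-0.54],[0,0,0],1],[[0,-0.6,-0.54],[0,0,0],1]]'
python3 - <<'E'
from m import *
s=read_state();p=s['position'];d=get_image('wrist');pickle.dump(d,open('w4.pkl','wb'))
print(p,s['contact_force'],disk(d,p)); 
save(d,'w4',(240,150,420,300),4)
E
```

```text
clock: 6.7
position: [524.9, -76.3, 102.8]
ee_rot: [-0.623, 0.782, 0.0, -0.001]
contact_force: [-1.1, -0.5, -1.0]
gripper_width: 9.4
grasp_force: 58.7
[524.92517645 -76.2841911  102.83618629] [-1.09399507 -0.46863796 -1.04692964] (array([523.47, -77.76]), np.float64(0.26), 126, 93.4)
```

View pics/w4.png

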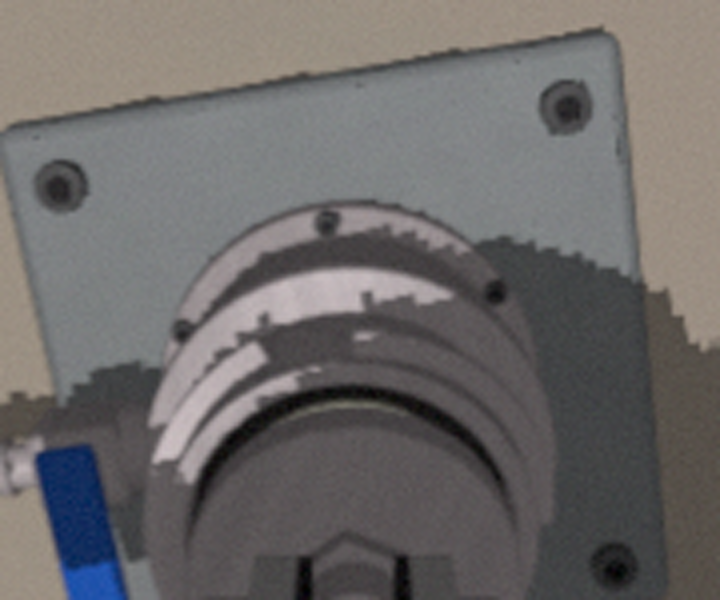

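The disk sits concentrically over the mouth, with an even dark gap at crop (350,390). Correcting by 0.5 mm and lowering gently.

```bash
python3 -m jog '[[[0.005,0.006,0],[0,0,0],1],[[0.005,0.006,-0.02],[0,0,0],1],[[0.005,0.006,-0.04],[0,0,0],1],[[0.005,0.006,-0.05],[0,0,0],1],[[0.005,0.006,-0.06],[0,0,0],1],[[0.005,0.006,-0.07],[0,0,0],1],[[0.005,0.006,-0.07],[0,0,0],1]]'
python3 -m jog '[[[0,0,-0.01],[0,0,0],1],[[0,0,-0.02],[0,0,0],1],[[0,0,-0.02],[0,0,0],1]]'
```

```text
clock: 7.45
position: [525.7, -75.1, 96.1]
ee_rot: [-0.623, 0.782, 0.0, -0.0]
contact_force: [0.4, 0.5, -0.7]
gripper_width: 9.4
grasp_force: 58.7
clock: 7.75
position: [525.7, -75.1, 94.1]
ee_rot: [-0.623, 0.782, 0.0, -0.0]
contact_force: [-0.1, -0.3, -1.8]
gripper_width: 9.1
grasp_force: 58.7
```

```bash
python3 -m jog '[[[0,0,-0.006],[0,0,0],1],[[0,0,-0.012],[0,0,0],1],[[0,0,-0.012],[0,0,0],1]]'
```

```text
clock: 8.05
position: [525.7, -75.1, 93.0]
ee_rot: [-0.623, 0.782, 0.0, -0.0]
contact_force: [-0.0, -0.0, -2.3]
gripper_width: 9.2
grasp_force: 58.7
```

```bash
python3 -m jog '[[[0,0,-0.006],[0,0,0],1],[[0,0,-0.006],[0,0,0],1]]'
```

```text
clock: 8.25
position: [525.8, -75.2, 92.4]
ee_rot: [-0.623, 0.782, 0.0, -0.0]
contact_force: [0.3, -1.2, -1.0]
gripper_width: 9.5
grasp_force: 58.7
```

```bash
python3 -m jog '[[[0,0,-0.006],[0,0,0],1],[[0,0,-0.006],[0,0,0],1]]'; python3 -m jog '[[[0,0,-0.004],[0,0,0],1],[[0,0,-0.004],[0,0,0],1]]'
```

```text
clock: 8.45
position: [525.9, -75.2, 92.0]
ee_rot: [-0.623, 0.782, -0.0, 0.0]
contact_force: [-0.1, 0.2, -0.8]
gripper_width: 9.4
grasp_force: 58.7
clock: 8.65
position: [525.9, -75.1, 91.8]
ee_rot: [-0.623, 0.782, -0.0, 0.0]
contact_force: [-1.4, -0.6, 1.7]
gripper_width: 9.7
grasp_force: 58.8
```

Light gasket contact, so I'm letting go.

```bash
python3 -m jog '[[[0,0,0],[0,0,0],0.7],[[0,0,0],[0,0,0],0.5],[[0,0,0],[0,0,0],0],[[0,0,0],[0,0,0],-0.5],[[0,0,0],[0,0,0],-1],[[0,0,0],[0,0,0],-1],[[0,0,0],[0,0,0],-1],[[0,0,0],[0,0,0],-1],[[0,0,0.2],[0,0,0],-1],[[0,0,0.5],[0,0,0],-1],[[0,0,0.9],[0,0,0],-1],[[0,0,0.9],[0,0,0],-1],[[0,0,0.9],[0,0,0],-1]]'
python3 - <<'E'
from m import *
s=read_state();p=s['position'];d=get_image('wrist');pickle.dump(d,open('w5.pkl','wb'))
C=cloud(d);print(p,C.shape)
for b in [(80,86),(95,120)]: print(circ(C,(524,-77),26,*b))
m=(np.hypot(C[...,0]-524,C[...,1]+77)<20)&(C[...,2]>78)&(C[...,2]<88);Q=C[m]
A=np.c_[Q[:,:2]-[524,-77],np.ones(len(Q))];print(len(Q),np.linalg.lstsq(A,Q[:,2],rcond=None)[0].round(3),np.median(Q[:,2]))
save(d,'w5',(220,100,460,300),3)
E
```

```text
clock: 9.95
position: [526.1, -75.0, 182.5]
ee_rot: [-0.623, 0.782, -0.001, 0.001]
contact_force: [0.1, 0.1, -0.7]
gripper_width: 85.1
grasp_force: 0.0
[526.13785675 -74.98909766 182.51281809] (480, 640, 3)
(2094, array([524.2, -77.3,  25.6]), array([524.4, -78.3,  82.4]))
(323, array([525.1, -76.5,   6.2]), array([524.4, -78.1, 108. ]))
1687 [2.0000e-03 1.0000e-03 8.2748e+01] 82.5727281337174
```

View pics/w5.png

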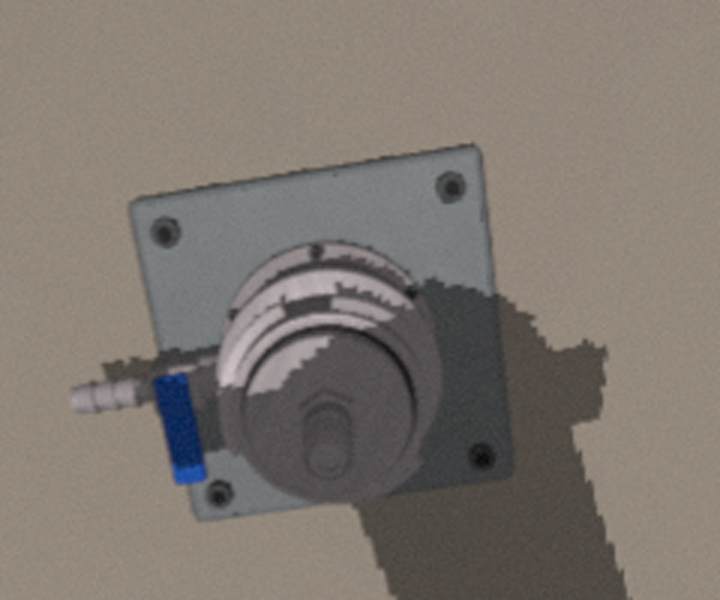

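The cover is seated flat, top at 82.6 with slopes ≤0.002 (nipple at crop (325,440)). Next is the ring.

```bash
python3 -m jog '[[[-0.12,-0.3,0],[0,0,0],-1],[[-0.24,-0.6,0],[0,0,0],-1],[[-0.38,-1,0],[0,0,0],-1],[[-0.38,-1,0],[0,0,0],-1]]'
python3 -m jog '[[[-0.12,-0.3,0],[0,0,0],-1],[[-0.24,-0.6,0],[0,0,0],-1],[[-0.38,-1,-0.1],[0,0,0],-1],[[-0.38,-1,-0.1],[0,0,0],-1]]'
python3 -m jog '[[[-0.1,-0.25,0],[0,0,0],-1],[[-0.2,-0.51,0],[0,0,0],-1],[[-0.2,-0.51,0],[0,0,0],-1],[[-0.2,-0.51,0],[0,0,0],-1]]'
cat >> m.py <<'E'
def ann(d,c,r,lo,hi,zr):
    C=cloud(d);m=(np.hypot(C[...,0]-c[0],C[...,1]-c[1])<r)&(C[...,2]>lo)&(C[...,2]<hi)
    cs,_=cv2.findContours(m.astype(np.uint8),cv2.RETR_CCOMP,cv2.CHAIN_APPROX_NONE)
    out=[np.median(C[m][:,2]).round(1)]
    for k in sorted(cs,key=cv2.contourArea,reverse=True)[:2]:
        out.append((len(k),fitc(np.array([onz(d,u,v,zr) for u,v in k[:,0]]),None)))
    return out
E
python3 - <<'E'
from m import *
s=read_state();p=s['position'];d=get_image('wrist');pickle.dump(d,open('w6.pkl','wb'))
print(p,s['joints']);print(ann(d,(429,-327),45,16,23,18.8))
E
```

```text
clock: 10.4
position: [485.1, -177.9, 179.8]
ee_rot: [-0.621, 0.783, 0.001, -0.002]
contact_force: [-0.2, 0.0, -0.2]
gripper_width: 85.5
grasp_force: 0.0
clock: 10.8
position: [447.0, -277.3, 168.8]
ee_rot: [-0.621, 0.784, 0.002, -0.002]
contact_force: [-0.7, 0.8, -0.6]
gripper_width: 85.4
grasp_force: 0.0
clock: 11.2
position: [429.5, -325.8, 170.5]
ee_rot: [-0.623, 0.782, 0.001, -0.0]
contact_force: [0.6, 0.9, 0.3]
gripper_width: 85.3
grasp_force: 0.0
[ 429.45738267 -325.78159172  170.4654936 ] [-3.48179285e-01  2.94307795e-01 -2.90917413e-01 -3.70256090e-04
 -9.87583134e-01  1.22743424e-01]
[np.float64(18.1), (211, (array([ 429.03, -329.78,   32.6 ]), np.float64(0.28))), (101, (array([ 429.14, -329.56,   16.21]), np.float64(0.24)))]
```

```bash
python3 -m jog '[[[0.009,-0.021,-0.3],[0,0,0],-1],[[0.009,-0.021,-0.6],[0,0,0],-1],[[0.009,-0.021,-0.9],[0,0,0],-1],[[0.009,-0.021,-0.9],[0,0,0],-1]]'
python3 -m jog '[[[0,0,-0.3],[0,0,0],-1],[[0,0,-0.5],[0,0,0],-1],[[0,0,-0.7],[0,0,0],-1],[[0,0,-0.8],[0,0,0],-1],[[0,0,-0.82],[0,0,0],-1],[[0,0,-0.82],[0,0,0],-1]]'
python3 -m jog '[[[0,0,0],[0,0,0],-0.8],[[0,0,0],[0,0,0],-0.7],[[0,0,0],[0,0,0],-0.6],[[0,0,0],[0,0,0],-0.5],[[0,0,0],[0,0,0],-0.3],[[0,0,0],[0,0,0],0],[[0,0,0],[0,0,0],0.5],[[0,0,0],[0,0,0],1],[[0,0,0],[0,0,0],1],[[0,0,0],[0,0,0],1]]'
```

```text
clock: 11.65
position: [428.2, -325.8, 77.6]
ee_rot: [-0.624, 0.782, 0.004, -0.002]
contact_force: [1.3, 0.5, -0.1]
gripper_width: 85.5
grasp_force: 0.0
clock: 12.25
position: [431.5, -328.3, 0.4]
ee_rot: [-0.624, 0.782, -0.001, 0.0]
contact_force: [1.0, -0.8, -0.0]
gripper_width: 85.6
grasp_force: 0.0
clock: 13.25
position: [430.8, -328.3, 1.0]
ee_rot: [-0.623, 0.782, -0.0, 0.0]
contact_force: [-2.0, 1.8, 8.3]
gripper_width: 64.4
grasp_force: 63.8
```

```bash
python3 -m jog '[[[0,0,0.1],[0,0,0],1],[[0,0,0.4],[0,0,0],1],[[0,0,0.8],[0,0,0],1],[[0,0,1],[0,0,0],1],[[0,0,1],[0,0,0],1]]'
python3 -m jog '[[[0,0,0.3],[0,0,0],1],[[0.1,0.25,0.6],[0,0,0],1],[[0.2,0.5,0.6],[0,0,0],1],[[0.3,0.75,0.6],[0,0,0],1],[[0.35,0.9,0.6],[0,0,0],1]]'
python3 -m jog '[[[0.1,0.25,0],[0,0,0],1],[[0.2,0.5,0],[0,0,0],1],[[0.3,0.75,0],[0,0,0],1],[[0.36,0.9,0],[0,0,0],1],[[0.36,0.9,0],[0,0,0],1]]'
python3 -m jog '[[[0.1,0.25,0],[0,0,0],1],[[0.2,0.5,0],[0,0,0],1],[[0.24,0.73,0],[0,0,0],1],[[0.24,0.73,0],[0,0,0],1],[[0.24,0.73,0],[0,0,0],1]]'
python3 - <<'E'
from m import *
s=read_state();p=s['position'];d=get_image('wrist');pickle.dump(d,open('w7.pkl','wb'))
print(p,s['joints'])
C=cloud(d);m=(np.hypot(C[...,0]-p[0],C[...,1]-p[1])<40)&(C[...,2]>p[2]+10)&(C[...,2]<p[2]+24)
print(np.histogram(C[m][:,2]-p[2],bins=np.arange(10,25)))
save(d,'w7',(160,120,500,370),2.3)
E
```

```text
clock: 13.75
position: [432.8, -329.2, 103.3]
ee_rot: [-0.624, 0.782, -0.004, 0.002]
contact_force: [0.2, 0.0, -1.1]
gripper_width: 64.1
grasp_force: 66.9
clock: 14.25
position: [465.4, -236.5, 158.4]
ee_rot: [-0.624, 0.782, 0.001, -0.0]
contact_force: [-0.4, 0.2, -1.4]
gripper_width: 63.9
grasp_force: 67.2
clock: 14.75
position: [501.6, -146.6, 158.1]
ee_rot: [-0.624, 0.781, 0.001, -0.001]
contact_force: [-1.0, -0.0, -0.4]
gripper_width: 64.0
grasp_force: 67.2
clock: 15.25
position: [524.9, -75.5, 158.6]
ee_rot: [-0.623, 0.782, 0.001, -0.001]
contact_force: [-0.8, -0.4, -1.3]
gripper_width: 63.5
grasp_force: 67.2
[524.8792968  -75.53057583 158.62206698] [ 1.63053320e-01  2.92810981e-01 -3.27241648e-01 -2.74652412e-04
 -9.52942283e-01 -3.87520813e-01]
(array([ 115,  139,  152,  234,  372,  929, 5116, 5811,  617,   83,   91,
         92,   90,  106]), array([10, 11, 12, 13, 14, 15, 16, 17, 18, 19, 20, 21, 22, 23, 24]))
```

View pics/w7.png

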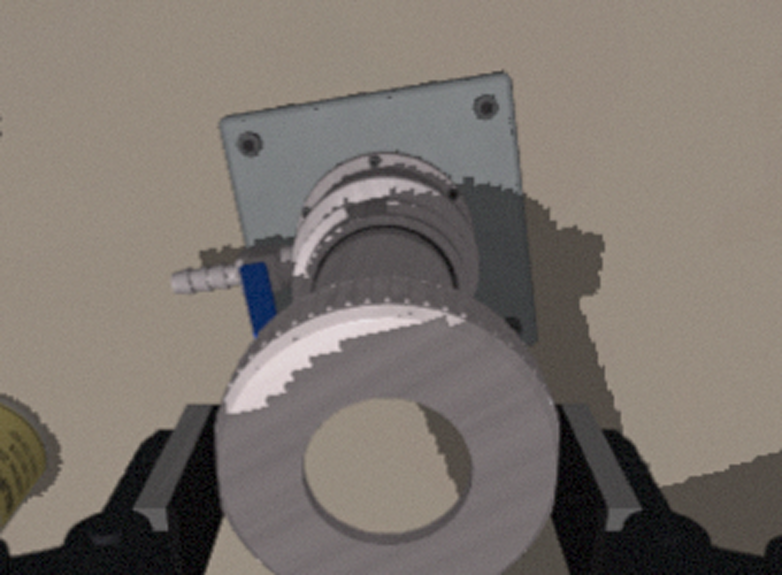

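The ring is held level, its hole fully visible at crop (387,470) and the seated cover beyond it.

```bash
python3 - <<'E'
from m import *
d=pickle.load(open('w7.pkl','rb'));p=np.array([524.88,-75.53,158.62]);z=p[2]+17
C=cloud(d);m=(np.hypot(C[...,0]-p[0]+1.4,C[...,1]-p[1]+1.5)<31)&(abs(C[...,2]-z)<2.5);Q=C[m]
print(np.linalg.lstsq(np.c_[Q[:,:2]-p[:2],np.ones(len(Q))],Q[:,2],rcond=None)[0].round(3))
print(ann(d,p-[1.4,1.5,0],40,z-2.5,z+2.5,z))
d=pickle.load(open('w5.pkl','rb'));print('cover top',ann(d,(524,-77.2),21.8,81.3,86,83), 'nipple', circ(cloud(d),(524,-77),12,104,120))
E
```

```text
[-3.00000e-03 -3.00000e-03  1.75664e+02]
[np.float64(175.6), (510, (array([523.31, -77.9 ,  32.87]), np.float64(0.8))), (201, (array([523.5 , -77.56,  15.48]), np.float64(0.26)))]
cover top [np.float64(82.6), (154, (array([524.53, -76.91,  20.87]), np.float64(0.23))), (84, (array([525.83, -71.36,  10.09]), np.float64(1.46)))] nipple (250, array([524.9, -76.1,   6.1]), array([524.6, -77.5, 110.5]))
```

```bash
python3 -m jog '[[[0.006,0.006,-0.1],[0,0,0],1],[[0.006,0.006,-0.3],[0,0,0],1],[[0.006,0.006,-0.5],[0,0,0],1],[[0.006,0.006,-0.65],[0,0,0],1],[[0.006,0.006,-0.73],[0,0,0],1],[[0.006,0.006,-0.73],[0,0,0],1],[[0.006,0.006,-0.73],[0,0,0],1]]'
python3 -m jog '[[[0,0,-0.02],[0,0,0],1],[[0,0,-0.04],[0,0,0],1],[[0,0,-0.05],[0,0,0],1],[[0,0,-0.06],[0,0,0],1],[[0,0,-0.06],[0,0,0],1]]'
```

```text
clock: 16.0
position: [526.6, -75.0, 86.8]
ee_rot: [-0.623, 0.782, -0.0, 0.0]
contact_force: [1.2, 1.2, -0.7]
gripper_width: 64.0
grasp_force: 67.1
clock: 16.5
position: [526.2, -74.6, 80.5]
ee_rot: [-0.623, 0.782, 0.0, -0.0]
contact_force: [-0.9, -0.1, -2.5]
gripper_width: 64.1
grasp_force: 67.1
```

```bash
python3 -m jog '[[[-0.006,-0.004,-0.01],[0,0,0],1],[[-0.006,-0.004,-0.02],[0,0,0],1],[[-0.006,-0.004,-0.03],[0,0,0],1],[[-0.006,-0.004,-0.03],[0,0,0],1]]'
python3 -m jog '[[[0,0,-0.01],[0,0,0],1],[[0,0,-0.01],[0,0,0],1]]'
```

```text
clock: 16.9
position: [525.6, -75.1, 77.3]
ee_rot: [-0.623, 0.782, 0.0, -0.0]
contact_force: [0.6, 1.4, -1.5]
gripper_width: 64.0
grasp_force: 67.2
clock: 17.1
position: [525.6, -75.0, 76.4]
ee_rot: [-0.623, 0.782, 0.0, -0.0]
contact_force: [-0.1, -0.4, -1.1]
gripper_width: 63.8
grasp_force: 67.2
```

```bash
python3 -m jog '[[[0,0,-0.01],[0,0,0],1],[[0,0,-0.01],[0,0,0],1]]'; python3 -m jog '[[[0,0,-0.01],[0,0,0],1],[[0,0,-0.01],[0,0,0],1]]';
```

```text
clock: 17.3
position: [525.6, -75.1, 75.4]
ee_rot: [-0.623, 0.782, 0.0, -0.0]
contact_force: [-0.4, -1.2, -0.8]
gripper_width: 64.5
grasp_force: 67.2
clock: 17.5
position: [525.6, -75.1, 74.4]
ee_rot: [-0.623, 0.782, 0.0, -0.0]
contact_force: [0.1, 0.2, -1.5]
gripper_width: 63.9
grasp_force: 67.2
```

```bash
python3 -m jog '[[[0,0,-0.008],[0,0,0],1],[[0,0,-0.008],[0,0,0],1]]';
```

```text
clock: 17.7
position: [525.7, -75.1, 74.1]
ee_rot: [-0.623, 0.782, -0.0, -0.0]
contact_force: [-1.9, 0.1, 1.8]
gripper_width: 64.1
grasp_force: 67.5
```

Lugs rest on the ribs (underside about 7.7 below the rim). Turning anticlockwise under a light push, following the climb.

```bash
python3 -m jog '[[[0,0,0.002],[0,0,0.036],1],[[0,0,0.005],[0,0,0.072],1],[[0,0,0.008],[0,0,0.108],1],[[0,0,0.011],[0,0,0.144],1],[[0,0,0.011],[0,0,0.144],1]]'
python3 -c "
from h import *
s=read_state();print(s['position'].round(2),s['contact_force'].round(1),s['wrist_torque'].round(2),s['joints'][5])"
```

```text
clock: 18.2
position: [526.2, -75.2, 75.3]
ee_rot: [0.734, -0.679, 0.001, -0.0]
contact_force: [0.3, -1.7, 2.0]
gripper_width: 64.2
grasp_force: 67.5
[526.18 -75.19  75.28] [ 0.3 -1.7  2. ] [-0.34  0.12  0.03] -0.08709184094574006
```

```bash
python3 -m jog '[[[0,0,0.002],[0,0,0.036],1],[[0,0,0.005],[0,0,0.072],1],[[0,0,0.008],[0,0,0.108],1],[[0,0,0.011],[0,0,0.144],1],[[0,0,0.011],[0,0,0.144],1]]'
python3 -m jog '[[[0,0,0.002],[0,0,0.036],1],[[0,0,0.005],[0,0,0.072],1],[[0,0,0.005],[0,0,0.072],1]]'
```

```text
clock: 18.7
position: [526.2, -75.1, 76.5]
ee_rot: [0.827, -0.562, 0.001, -0.0]
contact_force: [-0.1, -0.4, 2.6]
gripper_width: 64.0
grasp_force: 67.6
clock: 19.0
position: [526.1, -75.1, 77.0]
ee_rot: [0.867, -0.498, 0.001, -0.0]
contact_force: [-0.9, -1.2, 4.5]
gripper_width: 64.2
grasp_force: 67.7
```

```bash
python3 -m jog '[[[0,0,0.002],[0,0,0.036],1],[[0,0,0.004],[0,0,0.072],1],[[0,0,0.004],[0,0,0.072],1]]'
python3 -m jog '[[[0,0,0.001],[0,0,0.036],1],[[0,0,0.002],[0,0,0.072],1],[[0,0,0.002],[0,0,0.072],1]]'
```

```text
clock: 19.3
position: [525.8, -75.0, 76.7]
ee_rot: [0.902, -0.432, 0.0, -0.0]
contact_force: [-0.6, -1.3, 0.9]
gripper_width: 64.2
grasp_force: 67.4
clock: 19.6
position: [525.2, -75.0, 76.3]
ee_rot: [0.932, -0.363, -0.001, 0.0]
contact_force: [-0.7, -0.4, -1.3]
gripper_width: 64.1
grasp_force: 67.2
```

The load vanished, so the lugs are past the rib ends. Lowering straight on to the cover.

```bash
python3 -m jog '[[[0.003,0,-0.01],[0,0,0],1],[[0.003,0,-0.02],[0,0,0],1],[[0.003,0,-0.03],[0,0,0],1],[[0.003,0,-0.03],[0,0,0],1]]'
python3 -m jog '[[[0,0,-0.01],[0,0,0],1],[[0,0,-0.02],[0,0,0],1],[[0,0,-0.02],[0,0,0],1]]'
```

```text
clock: 20.0
position: [525.5, -75.2, 73.6]
ee_rot: [0.932, -0.362, -0.0, 0.0]
contact_force: [-1.2, -2.1, -2.4]
gripper_width: 64.2
grasp_force: 67.1
clock: 20.3
position: [525.6, -75.2, 71.8]
ee_rot: [0.932, -0.362, -0.0, 0.0]
contact_force: [-1.9, -1.6, -1.2]
gripper_width: 64.2
grasp_force: 67.2
```

```bash
python3 -m jog '[[[0,0,-0.006],[0,0,0],1],[[0,0,-0.012],[0,0,0],1],[[0,0,-0.012],[0,0,0],1]]'
python3 -m jog '[[[0,0,-0.006],[0,0,0],1],[[0,0,-0.006],[0,0,0],1]]'
```

```text
clock: 20.6
position: [525.6, -75.2, 70.7]
ee_rot: [0.932, -0.362, -0.0, 0.0]
contact_force: [-1.0, -3.7, 0.1]
gripper_width: 64.1
grasp_force: 67.3
clock: 20.8
position: [525.6, -75.2, 70.1]
ee_rot: [0.932, -0.362, -0.0, 0.0]
contact_force: [-3.2, -3.2, -0.2]
gripper_width: 63.8
grasp_force: 67.3
```

```bash
python3 -m jog '[[[-0.003,-0.004,-0.004],[0,0,0],1],[[-0.003,-0.004,-0.006],[0,0,0],1],[[-0.003,-0.004,-0.006],[0,0,0],1]]'
python3 -m jog '[[[0,0,-0.006],[0,0,0],1],[[0,0,-0.006],[0,0,0],1]]'
```

```text
clock: 21.1
position: [525.7, -75.3, 69.6]
ee_rot: [0.932, -0.362, 0.0, -0.0]
contact_force: [-2.0, -2.1, -1.0]
gripper_width: 64.0
grasp_force: 67.4
clock: 21.3
position: [525.8, -75.4, 69.2]
ee_rot: [0.932, -0.362, 0.0, -0.0]
contact_force: [-2.8, -1.9, 2.2]
gripper_width: 63.9
grasp_force: 67.5
```

Ring on the cover (about 3.5 N). Holding briefly, then turning clockwise in small steps, watching Fz and torque.

```bash
python3 -m jog '[[[-0.003,-0.002,0],[0,0,0],1],[[-0.003,-0.002,0],[0,0,0],1],[[-0.003,-0.002,0],[0,0,0],1],[[-0.003,-0.002,0],[0,0,-0.024],1],[[-0.003,-0.002,0],[0,0,-0.048],1],[[-0.003,-0.002,0],[0,0,-0.048],1]]'
for i in 1; do python3 -m jog '[[[0,0,0],[0,0,-0.024],1],[[0,0,0],[0,0,-0.048],1],[[0,0,0],[0,0,-0.048],1]]'; done
python3 -m jog '[[[0,0,0],[0,0,-0.024],1],[[0,0,0],[0,0,-0.048],1],[[0,0,0],[0,0,-0.048],1]]'
python3 -c "
from h import *
s=read_state();print(s['position'].round(2),s['contact_force'].round(1),s['wrist_torque'].round(2),s['joints'][5])"
```

```text
clock: 21.9
position: [525.9, -75.6, 69.2]
ee_rot: [0.913, -0.408, 0.001, -0.0]
contact_force: [-1.4, -0.9, 1.9]
gripper_width: 64.1
grasp_force: 67.5
clock: 22.2
position: [526.1, -75.5, 69.2]
ee_rot: [0.892, -0.453, 0.001, -0.0]
contact_force: [-1.0, -0.3, 1.4]
gripper_width: 64.1
grasp_force: 67.5
clock: 22.5
position: [525.9, -75.6, 69.2]
ee_rot: [0.868, -0.497, 0.001, -0.0]
contact_force: [-0.4, -1.1, 1.5]
gripper_width: 64.8
grasp_force: 67.5
[525.93 -75.57  69.2 ] [-0.4 -1.1  1.5] [-0.28  0.26 -0.03] 0.36793201948343984
```

```bash
python3 -m jog '[[[0,0,0],[0,0,-0.024],1],[[0,0,0],[0,0,-0.048],1],[[0,0,0],[0,0,-0.048],1]]'
python3 -m jog '[[[0,0,0],[0,0,-0.024],1],[[0,0,0],[0,0,-0.048],1],[[0,0,0],[0,0,-0.048],1]]'
python3 -c "
from h import *
s=read_state();print(s['position'].round(2),s['contact_force'].round(1),s['wrist_torque'].round(2),s['joints'][5])"
```

```text
clock: 22.8
position: [525.9, -75.5, 69.2]
ee_rot: [0.842, -0.54, 0.0, -0.0]
contact_force: [-1.4, -0.0, 1.4]
gripper_width: 64.1
grasp_force: 67.5
clock: 23.1
position: [526.1, -75.4, 69.2]
ee_rot: [0.814, -0.581, 0.001, -0.001]
contact_force: [-0.0, -0.5, 1.2]
gripper_width: 64.4
grasp_force: 67.4
[526.06 -75.42  69.2 ] [-0.  -0.5  1.2] [-0.05 -0.02 -0.03] 0.16749577035704216
```

```bash
python3 -m jog '[[[0,0,0],[0,0,-0.024],1],[[0,0,0],[0,0,-0.048],1],[[0,0,0],[0,0,-0.048],1]]'
python3 -m jog '[[[0,0,0],[0,0,-0.024],1],[[0,0,0],[0,0,-0.048],1],[[0,0,0],[0,0,-0.048],1]]'
python3 -c "
from h import *
s=read_state();print(s['position'].round(2),s['contact_force'].round(1),s['wrist_torque'].round(2),s['joints'][5])"
```

```text
clock: 23.4
position: [525.9, -75.5, 69.2]
ee_rot: [0.784, -0.621, 0.0, -0.0]
contact_force: [-0.1, -1.0, 1.5]
gripper_width: 64.1
grasp_force: 67.5
clock: 23.7
position: [525.9, -75.5, 69.2]
ee_rot: [0.751, -0.66, 0.0, -0.0]
contact_force: [0.3, 0.6, 1.4]
gripper_width: 63.9
grasp_force: 67.5
[525.86 -75.48  69.19] [0.3 0.6 1.4] [-0.02  0.02 -0.06] -0.033361685032999806
```

```bash
python3 -m jog '[[[0,0,0],[0,0,-0.024],1],[[0,0,0],[0,0,-0.048],1],[[0,0,0],[0,0,-0.048],1]]'
python3 -m jog '[[[0,0,0],[0,0,-0.024],1],[[0,0,0],[0,0,-0.048],1],[[0,0,0],[0,0,-0.048],1]]'
python3 -c "
from h import *
s=read_state();print(s['position'].round(2),s['contact_force'].round(1),s['wrist_torque'].round(2),s['joints'][5])"
```

```text
clock: 24.0
position: [525.8, -75.5, 69.2]
ee_rot: [0.717, -0.697, 0.0, -0.0]
contact_force: [-0.2, 0.5, 1.5]
gripper_width: 64.2
grasp_force: 67.5
clock: 24.3
position: [525.7, -75.5, 69.2]
ee_rot: [-0.681, 0.732, -0.0, 0.0]
contact_force: [0.1, -0.1, 1.4]
gripper_width: 63.7
grasp_force: 67.5
[525.73 -75.53  69.16] [ 0.1 -0.1  1.4] [ 0.01 -0.07 -0.05] -0.2342900638142888
```

```bash
python3 -m jog '[[[0,0,0],[0,0,-0.024],1],[[0,0,0],[0,0,-0.048],1],[[0,0,0],[0,0,-0.048],1]]'
python3 -m jog '[[[0,0,0],[0,0,-0.024],1],[[0,0,0],[0,0,-0.048],1],[[0,0,0],[0,0,-0.048],1]]'
python3 -c "
from h import *
s=read_state();print(s['position'].round(2),s['contact_force'].round(1),s['wrist_torque'].round(2),s['joints'][5])"
```

```text
clock: 24.6
position: [525.5, -75.6, 69.0]
ee_rot: [-0.644, 0.765, -0.0, 0.0]
contact_force: [1.3, -0.3, 0.9]
gripper_width: 63.8
grasp_force: 67.5
clock: 24.9
position: [525.4, -75.8, 68.8]
ee_rot: [-0.604, 0.797, -0.0, -0.0]
contact_force: [1.0, -1.5, -1.7]
gripper_width: 63.8
grasp_force: 67.3
[525.38 -75.76  68.76] [ 1.  -1.5 -1.7] [-0.44 -0.3  -0.11] -0.43536673849229707
```

Grip felt at joint 6 ≈ -0.29 (ring starts going down 4 mm/rad, Fz turns to a pull). About 0.3 rad more, following downwards.

```bash
python3 -m jog '[[[0,0,-0.003],[0,0,-0.024],1],[[0,0,-0.006],[0,0,-0.048],1],[[0,0,-0.008],[0,0,-0.072],1],[[0,0,-0.01],[0,0,-0.096],1],[[0,0,-0.01],[0,0,-0.096],1]]'
python3 -m jog '[[[0,0,-0.002],[0,0,-0.024],1],[[0,0,-0.004],[0,0,-0.048],1],[[0,0,-0.004],[0,0,-0.048],1]]'
python3 -c "
from h import *
s=read_state();print(s['position'].round(2),s['contact_force'].round(1),s['wrist_torque'].round(2),s['joints'][5])"
```

```text
clock: 25.4
position: [525.4, -75.8, 68.0]
ee_rot: [-0.522, 0.853, -0.0, -0.0]
contact_force: [0.1, -1.9, 0.9]
gripper_width: 64.3
grasp_force: 67.4
clock: 25.7
position: [525.4, -75.8, 67.7]
ee_rot: [-0.478, 0.878, -0.0, -0.0]
contact_force: [-0.5, -2.2, 1.9]
gripper_width: 64.0
grasp_force: 67.5
[525.41 -75.84  67.72] [-0.5 -2.2  1.9] [-0.69 -0.05  0.05] -0.7370849439880808
```

```bash
python3 -m jog '[[[0,0,0],[0,0,0],0.5],[[0,0,0],[0,0,0],0],[[0,0,0],[0,0,0],-0.5],[[0,0,0],[0,0,0],-1],[[0,0,0],[0,0,0],-1],[[0,0,0],[0,0,0],-1],[[0,0,0],[0,0,0],-1],[[0,0,0],[0,0,0],-1],[[0,0,0.2],[0,0,0],-1],[[0,0,0.5],[0,0,0],-1],[[0,0,0.9],[0,0,0],-1],[[0,0,1],[0,0,0],-1],[[0,0,1],[0,0,0],-1],[[0,0,1],[0,0,0],-1]]'
python3 - <<'E'
from m import *
s=read_state();p=s['position'];d=get_image('wrist');print(p,s['contact_force'])
C=cloud(d);m=(np.hypot(C[...,0]-524,C[...,1]+77)<30)&(abs(C[...,2]-85)<4);Q=C[m]
print(np.linalg.lstsq(np.c_[Q[:,:2]-[524,-77],np.ones(len(Q))],Q[:,2],rcond=None)[0].round(3))
print(ann(d,(524,-77),40,83,89,86)); save(d,'w8',(180,80,500,320),2.4)
E
```

```text
clock: 27.1
position: [524.5, -75.5, 166.6]
ee_rot: [-0.477, 0.879, 0.001, -0.001]
contact_force: [0.6, -0.2, -0.2]
gripper_width: 85.6
grasp_force: 0.0
[524.53987054 -75.54416574 166.64190298] [ 0.55666627 -0.15053218 -0.16889852]
[1.0000e-03 1.0000e-03 8.4564e+01]
[np.float64(84.8), (282, (array([523.78, -77.69,  32.46]), np.float64(0.28))), (126, (array([523.92, -77.45,  16.08]), np.float64(0.25)))]
```

View pics/w8.png

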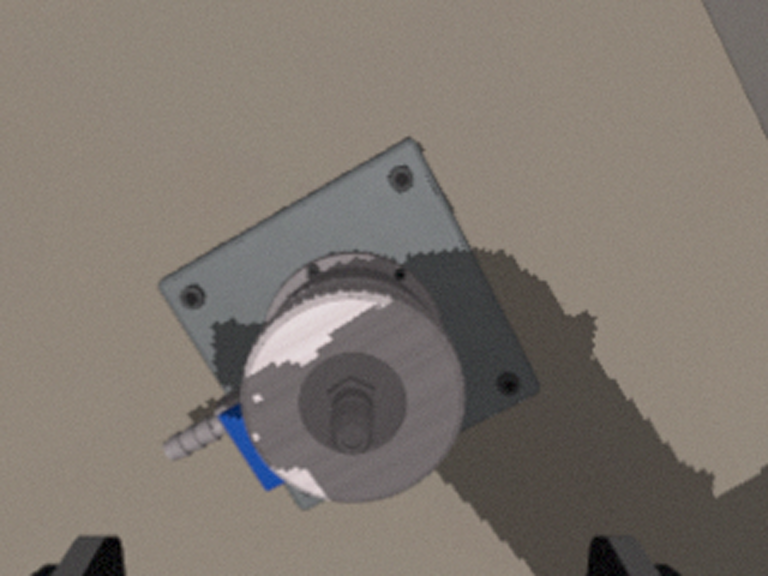

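The ring is level (slopes 0.001), centred on the mouth (crop (352,400)), top at 84.8, so its underside is about 66. The fingers are clear. Handing in.

```bash
python3 -c "
from bench import job_done
print(job_done())"
```

```text
the job is handed in; nothing more can be done
None
```

The filter is closed and the job handed in: the cover lies flat in the mouth, and the ring was turned about 25 degrees past grip, pressing an estimated 26 N, then released level and centred; the verdict was not reported.

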